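# Hang and lock a harmonica cradle

### The job

Hook the black bracket with the yellow-edged cradle into the two slots of the aluminium upright and press it down until it locks fully home. Then lay the silver harmonica case with the blue bands in its cradle, on edge as it stands now; set it down, do not drop it. Leave everything else on the cart where it is.

Things in the scene. Friction and masses are not known exactly. Their poses are not given: they have to be found in the camera images.
- bracket_grip (a point): Loose bracket, 0.28 kg: black plastic beam 160 long x 42 wide, flat on its underside. x axis to its back (hook end), y across, z up. This point: middle plane, 12 above the underside, near the centre of mass, 90 in front of the back face, 70 behind the front end; grip here across the 42 mm width: flat sides 24 high. Last 36 at the back: solid block 72 high
- bracket_heel (a point): Lowest middle point of the bracket's back face, axes as bracket_grip. Above it two steel hooks stick out 13 in +x, on the middle plane, 5 thick in y: necks 8 high with undersides 20 and 58 above the heel; from each neck a leg hangs 12 down, lying 6 to 13 behind the back face. Locked = heel at upright_seat
- bracket_pad (a point): Middle of the yellow patch on the flat top of the bracket's back block, 72 above the underside, 24 in front of the back face: the place to push down on with shut fingers (pushing on the beam farther out tends to jam the hooks)
- cradle (a point): Centre of the cradle floor on the bracket's beam, 16 above the underside, 96 in front of the back face; axes as bracket_grip. Inside 120 long (x) and 36 wide (y), between yellow lips 8 high, 3 thick at the sides (4 in front) and the back block behind (56 above this floor). Locked, the bracket droops about 0.04 rad, front down
- upright_seat (a point): On the front face of the fixed aluminium upright (42 wide, 194 high, foot behind the face), middle plane, 70 above the cart top: where bracket_heel ends. x axis level, square into the face (hooks go in along +x), z up. Face 4 thick, hollow behind
- upright_slots (a point): Point on the face midway between the two slots, 54 above upright_seat, same axes. Slots 11 wide (y), 30 high: 20 to 50 and 58 to 88 above upright_seat. The hooks of a level bracket pass through while its heel is 12 to 22 above upright_seat; then lower it, so that the legs drop behind the face
- saddle (a joint): Orange ledge on the upright's front, 46 wide, 44 out, under the bracket's back block. 0 (m) = up, top 8 mm above upright_seat; about 0.008 = bracket fully home. Stays where left and takes about 7 N to push down, so a hooked bracket rests on it 8 mm high until pressed. Going down, it brings an orange tongue 6 mm out of the face over the block's top, which locks it
- blue_harp_center (a point): Centre of the silver harmonica case with two blue bands, loose, 0.16 kg, 98 long (x) x 28 wide (y) x 40 high (z), standing on its long edge. Either end may point to the upright
- red_harp_center (a point): Centre of the same kind of case with red bands, 98 x 28 x 40; not needed, leave it.
- pick_holder_center (a point): Centre of a green plastic slotted pick holder, 62 x 36 x 32 high; leave it.
- fretboard: Koa fretboard offcut, 150 x 42 x 9, flat; origin under its centre; leave it.
- shaker: Dark silicone wrist shaker ring, 76 across, 22 high; origin under its centre; leave it.
- coaster: White ceramic coaster, 90 across, 8 thick; origin under its centre; leave it.
- metronome: White tapering metronome, 68 across the foot, 125 high; origin under its centre; leave it.
- polish: Amber polish bottle, 36 across, 85 high; origin under its centre; leave it.
There are look-alikes about, which are no part of the job. What is shaped like the part that bears bracket_grip but purple or turquoise is not meant.

How it is judged:
By the outcome, as a careful person would: the job done as asked, in the order asked, and still so for the second after the job is handed in, with the robot touching nothing.
It also fails if it takes over 69 s, if anything falls off the work surface, if the arm or the gripper's body presses on something with over 40 N, if the wrist force passes 120 N, or if a joint passes its speed limit or range.

### The arm

A 6-joint arm with a two-finger parallel gripper is mounted at the origin on the work surface. World frame = base frame: x ahead of the robot, y to its left, z up, the work surface at z = 0. Lengths are in m, angles in rad, forces in N, time in s.
With the tool pointing down it reaches from about 0.35 to 0.975 m from the base axis. Payload 4.9 kg.
Tool frame: the origin (TCP) lies midway between the tips of the shut fingers; the grasp point (between the pads) lies 19 mm behind it; z points along the fingers, y is the line along which they close (so a half turn about z gives the same grasp; the last joint's range is limited). The gripper opens to 85 mm and grips with 20 to 120 N. Pads are 22 mm wide; open, the fingers measure 114 mm over their backs; the gripper's body (76 mm by 85 mm) begins 54 mm behind the grasp point. The pads swing forward as they close: fully open they stand 13 mm farther back than shut.
Start: joints at [1.148, 0.053, 1.613, -0, 1.476, -0.119], TCP at [0.187, 0.596, 0.231] pointing down, gripper open.
Joint ranges: [-3.01, 3.01], [-1.01, 2.22], [0.06, 2.58], [-1.02, 4.17], [0.09, 2.62], [-3.14, 3.14]. Speed limits (rad/s): [2.57, 2.57, 3.14, 3.14, 3.14, 3.14].

### API

Orientations are given as a unit quaternion [w, x, y, z].
In Python, from plant import manip gives the robot as it stands.
- The arm moves only by the tool carry_out, never from a script. Its argument "moves" is a list of rows, each a list of 7 numbers: the opening, from 0 (shut) to 1 (fully open), then the shift along the tool's x, y, z normalised to -1 to 1, where 1 is 0.4 m, then the turn, a rotation vector about the tool's x, y, z normalised to -1 to 1, where 1 is 0.5 rad. In form: [[grip, dx, dy, dz, rx, ry, rz], ...]. A call has 1 to 8 rows; each row is the pose to reach, as a shift and turn from the pose commanded when the call began, along the tool's axes at that moment; what a row does not reach only later rows make up. A row lasts 1/12 s, in which the tool goes at most 41.7 mm and 7.16 degrees, less where a joint would pass 70% of its speed; a pose out of reach is approached as far as the arm can. A call with a number of a shift or a turn outside -1 to 1 is refused whole. A call with a gripper value outside its range is refused whole. The fingers move at their own pace and stop on an object; the grip force is fixed at half the most. Time passes only in rows, so rows that repeat a pose let the fingers close. It gives the time, the measured TCP pose, the force and the opening at its end, in the units of the state.
- manip.state(): the state, without advancing time (a new reading comes with each control period).
- manip.grab_frame(name): name is "scene" or "top" or "wrist"; returns the picture (420x560x3 uint8, red, green, blue); there is no depth.
- manip.camera_info(name): a dict with "intrinsics" (3x3 intrinsics, pixels), "extrinsics" (4x4, takes a point from world to camera coordinates). Camera axes: x right, y down, z forward; pixel columns grow to the right and rows downward; lengths in m; the calibration is good to about 2 mm. The wrist camera is an equidistant fisheye: a pixel r from the principal point sees the ray r / f radians off the axis. A picture is of the moment at which its call begins: read the wrist's pose just before it. camera_info takes no time and is no camera call; for the wrist camera it gives the pose at the moment of the call.
- manip.job_done(): hands the job in, once; it reports no verdict.
The state is a dict: "time": time; "joint_pos": joint angles; "joint_vel": joint speeds; "joint_efforts": joint torques, N m; "tool_pos": TCP position; "tool_rot": TCP orientation; "contact_force": force on the tool from outside, world axes, zero at the start; "ft_torque": the same for the moment, N m; "gripper_width": opening from 0.0 (shut) to 1.0 (fully open).
Only numpy, scipy, OpenCV 4.12 (cv2) and the standard library are available. Lean on these libraries where they do the work, as an engineer would, in place of code of your own. Each camera call takes 0.05 s, during which the arm holds its last target. There are 200 camera calls.

## Working session

There is one attempt and no reset: what is moved stays moved. The work goes in short steps, Python scripts to look and compute and a tool call to move; the robot and the scene stay as the last step left them, time stands still between calls to the robot, and variables do not carry over. Pictures are saved under pics/ and viewed, on a budget of 10 in all, crops included, one or two more only if the job needs it, and the job is handed in when it is done.

Besides the shell and the picture viewer there is one more tool, called after "Emit:" as name(argument=value, ...), one argument or row to a line, values as JSON. carry_out: Moves the arm, as the interface text tells. Scaled input: -1 to 1 covers 0.4 m each way for a shift and 0.5 rad each way for a turn. Its arguments: {"type":"object","properties":{"moves":{"type":"array"}},"required":["moves"]}

```bash
mkdir -p pics; ls; python3 - <<'E'
from plant import manip
import cv2,numpy as np
np.set_printoptions(precision=4,suppress=True)
print(manip.state())
for n in("scene","top","wrist"):
    c=manip.camera_info(n);print(n,np.array(c["intrinsics"]).tolist());print(np.array(c["extrinsics"]))
    cv2.imwrite(f"pics/{n}0.png",cv2.cvtColor(manip.grab_frame(n),cv2.COLOR_RGB2BGR))
a=cv2.imread("pics/scene0.png");b=cv2.imread("pics/top0.png")
E
```

```text
pics
{'time': 0.0, 'joint_pos': array([ 1.148 ,  0.0533,  1.6143, -0.    ,  1.476 , -0.119 ]), 'joint_vel': array([ 0.0002, -0.001 , -0.001 , -0.0001,  0.0003,  0.0012]), 'joint_efforts': array([  0.0006, -39.3676, -37.018 ,  -0.    ,   0.0069,  -0.    ]), 'tool_pos': array([0.1867, 0.5958, 0.2301]), 'tool_rot': array([-0.0003,  0.1513,  0.9885, -0.001 ]), 'contact_force': array([0.3511, 0.2442, 0.1307]), 'ft_torque': array([0.0125, 0.0128, 0.0123]), 'gripper_width': 0.9988948102080333}
scene [[405.21384470347607, 0.0, 284.7129681927966], [0.0, 405.21384470347607, 209.78085717579376], [0.0, 0.0, 1.0]]
[[-0.2923  0.9563 -0.0085  0.0995]
 [ 0.8268  0.2482 -0.5048 -0.3504]
 [-0.4807 -0.1546 -0.8632  1.1931]
 [ 0.      0.      0.      1.    ]]
top [[400.1725659003199, 0.0, 284.12533808305176], [0.0, 400.1725659003199, 210.4376663225391], [0.0, 0.0, 1.0]]
[[ 0.0255 -0.9996 -0.0078  0.0205]
 [-0.9985 -0.0251 -0.0494  0.4566]
 [ 0.0492  0.0091 -0.9988  1.0234]
 [ 0.      0.      0.      1.    ]]
wrist [[325.19226210127806, 0.0, 278.54544175675215], [0.0, 325.19226210127806, 209.40246105117646], [0.0, 0.0, 1.0]]
[[ 0.299   0.9543 -0.0012 -0.624 ]
 [ 0.9108 -0.285   0.2987 -0.0382]
 [ 0.2847 -0.0904 -0.9543  0.3795]
 [ 0.      0.      0.      1.    ]]
```

View pics/top0.png

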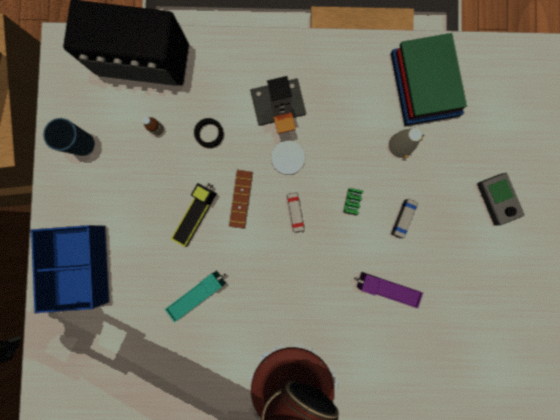

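View pics/scene0.png

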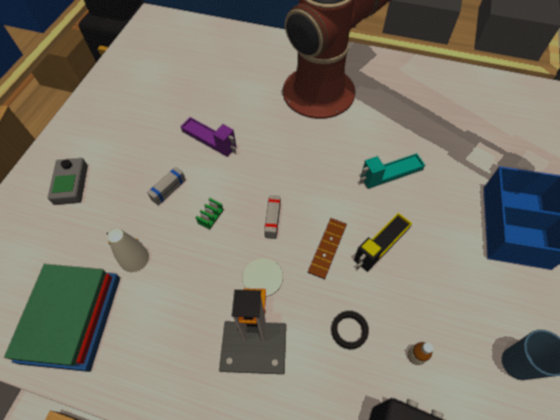

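```bash
cat > h.py <<'E'
import cv2,numpy as np
from plant import manip
np.set_printoptions(precision=4,suppress=True)
def crops(src,cs,w,h,k):
    out=[]
    for n,u,v in cs:
        a=src[n];x0,y0=u-w//2,v-h//2
        c=cv2.resize(a[y0:y0+h,x0:x0+w],None,fx=k,fy=k,interpolation=cv2.INTER_CUBIC)
        c=cv2.convertScaleAbs(c,alpha=1.5)
        for t in range(0,w,10):
            cv2.line(c,(t*k,0),(t*k,4),(0,0,255),1)
            if t%20==0: cv2.putText(c,str(x0+t),(t*k,14),0,.35,(0,0,255),1)
        for t in range(0,h,10):
            cv2.line(c,(0,t*k),(4,t*k),(0,0,255),1)
            if t%20==10: cv2.putText(c,str(y0+t),(5,t*k+4),0,.35,(0,0,255),1)
        out.append(c)
    return out
def proj(n,P):
    c=manip.camera_info(n);K=np.array(c["intrinsics"]);E=np.array(c["extrinsics"])
    p=np.atleast_2d(P)@E[:3,:3].T+E[:3,3];
    if n=="wrist":
        r=np.linalg.norm(p[:,:2],axis=1);th=np.arctan2(r,p[:,2])
        q=p[:,:2]/np.maximum(r,1e-9)[:,None]*th[:,None]
    else: q=p[:,:2]/p[:,2:]
    return q*K[0,0]+K[:2,2]
def atz(n,uv,z):
    c=manip.camera_info(n);K=np.array(c["intrinsics"]);E=np.array(c["extrinsics"])
    uv=np.atleast_2d(np.array(uv,float));q=(uv-K[:2,2])/K[0,0]
    if n=="wrist":
        th=np.linalg.norm(q,axis=1)[:,None];d=np.hstack([q/np.maximum(th,1e-9)*np.sin(th),np.cos(th)])
    else: d=np.hstack([q,np.ones((len(q),1))])
    d=d@E[:3,:3];o=-E[:3,:3].T@E[:3,3]
    return o+d*((np.reshape(z,(-1,1))-o[2])/d[:,2:])
E
python3 - <<'E'
from h import *
s={"t":cv2.imread("pics/top0.png"),"s":cv2.imread("pics/scene0.png")}
c=crops(s,[("t",195,215),("t",282,105),("t",405,218),("s",384,242),("s",252,312),("s",167,184)],66,74,4)
cv2.imwrite("pics/m1.png",np.vstack([np.hstack(c[:3]),np.hstack(c[3:])]))
E
```

```text
(no output)
```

View pics/m1.png

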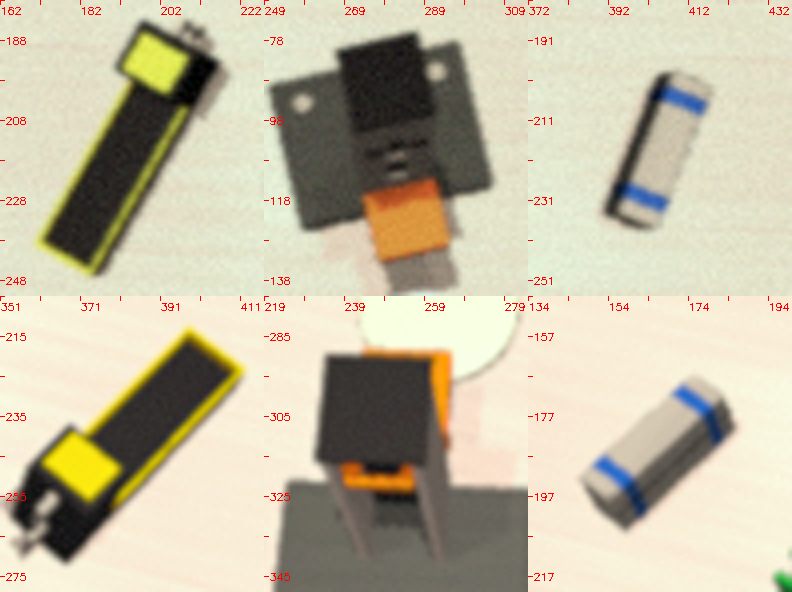

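```bash
python3 - <<'E'
from h import *
from scipy.optimize import least_squares as ls
def fit(obs,p0):
    def f(p):
        R=np.array([[np.cos(p[2]),-np.sin(p[2])],[np.sin(p[2]),np.cos(p[2])]])
        r=[]
        for n,uv,P in obs:
            P=np.array(P,float);q=np.r_[R@P[:2]+p[:2],P[2]]
            r.append(proj(n,q)[0]-uv)
        return np.concatenate(r)
    s=ls(f,p0);print(s.x,'\n',s.fun.reshape(-1,2));return s.x
m=.001
def T(o,u,v,r=0): return np.array([(u)/4+o[0],(v-296*r)/4+o[1]])
tb,tu,th=(162,178),(249-66,68),(372-132,181)
sb,su,sh=(351,205),(219-66,275),(134-132,147)
print('bracket heel x,y,yaw')
fit([("top",T(tb,38,240),[-.16,.021,.024]),("top",T(tb,95,275),[-.16,-.021,.024]),("top",T(tb,154,62),[-.024,0,.072]),
 ("scene",T(sb,242,372,1),[-.16,.021,.024]),("scene",T(sb,190,330,1),[-.16,-.021,.024]),("scene",T(sb,82,466,1),[-.024,0,.072])],[.45,.2,-.4])
print('upright')
fit([("top",T(tu,355,133),[0,.021,.194]),("top",T(tu,435,118),[0,-.021,.194]),("top",T(tu,418,252),[-.044,0,.078]),
 ("scene",T(su,435,360,1),[0,.021,.194]),("scene",T(su,327,355,1),[0,-.021,.194])],[.6,0,.15])
print('harp')
fit([("top",T(th,686,97),[.03,0,.04]),("top",T(th,645,198),[-.03,0,.04]),
 ("scene",T(sh,697,402,1),[-.03,0,.04]),("scene",T(sh,610,470,1),[.03,0,.04])],[.45,-.3,-.3])
E
```

```text
bracket heel x,y,yaw
[ 0.5116  0.2271 -0.4844] 
 [[-1.0473 -0.8505]
 [-1.0559 -1.5367]
 [-0.5596 -0.4866]
 [ 0.103  -0.89  ]
 [-1.5583 -1.3701]
 [-0.2126 -0.9975]]
upright
[0.6907 0.0432 0.2739] 
 [[-0.1001 -1.3275]
 [-1.2429 -2.3367]
 [-1.2673 -0.552 ]
 [-1.6407 -2.2747]
 [ 0.6359 -1.4934]]
harp
[ 0.445  -0.2729 -0.4129] 
 [[-0.9931  1.186 ]
 [-0.6067 -2.3912]
 [-2.0837 -0.293 ]
 [ 0.8589 -1.7522]]
```

```bash
cat >> h.py <<'E'
from scipy.spatial.transform import Rotation as Ro
def tool_R(psi,pitch=0):
    # tool down, tool x at world angle psi; pitch = turn about tool y
    return Ro.from_euler('z',psi)*Ro.from_euler('x',np.pi)*Ro.from_euler('y',pitch)
def cur():
    s=manip.state();q=s["tool_rot"];R=Ro.from_quat([q[1],q[2],q[3],q[0]]);return s,np.array(s["tool_pos"]),R
def mv(p,psi,pitch=0):
    s,p0,R=cur();T=tool_R(psi,pitch)
    d=R.inv().apply(np.array(p)-p0);r=(R.inv()*T).as_rotvec()
    print("t%.2f"%s["time"],"move",np.round(d/.4,4),np.round(r/.5,4),"rows>=%.1f"%max(np.linalg.norm(d)/.0417,np.linalg.norm(r)/.125),"F",s["contact_force"],"g %.3f"%s["gripper_width"])
E
python3 -c "
from h import *
mv([.420,.275,.16],2.657)"
```

```text
t0.15 move [-0.7964 -0.5908  0.1766] [-0.0033 -0.0001  0.3615] rows>=9.7 F [-0.4825 -0.9995  0.2137] g 1.002
```

Emit:
carry_out(
  moves=[
    [1, -0.796, -0.591, 0.177, -0.003, 0, 0.362],
    [1, -0.796, -0.591, 0.177, -0.003, 0, 0.362],
    [1, -0.796, -0.591, 0.177, -0.003, 0, 0.362],
    [1, -0.796, -0.591, 0.177, -0.003, 0, 0.362],
    [1, -0.796, -0.591, 0.177, -0.003, 0, 0.362],
    [1, -0.796, -0.591, 0.177, -0.003, 0, 0.362],
    [1, -0.796, -0.591, 0.177, -0.003, 0, 0.362],
    [1, -0.796, -0.591, 0.177, -0.003, 0, 0.362],
  ],
)

```text
time: 0.82
tool_pos: [0.3804, 0.3291, 0.1722]
tool_rot: [0.0, 0.24, 0.971, 0.001]
contact_force: [0.7, 1.6, -0.2]
gripper_width: 1.003
```

```bash
python3 -c "
from h import *
mv([.420,.275,.16],2.657)"
```

```text
t0.82 move [-0.1506 -0.0735  0.0304] [ 0.0031 -0.0001  0.0002] rows>=1.6 F [ 0.6614  1.5673 -0.1564] g 1.003
```

Emit:
carry_out(
  moves=[
    [1, -0.15, -0.073, 0.03, 0, 0, 0],
    [1, -0.15, -0.073, 0.03, 0, 0, 0],
    [1, -0.15, -0.073, 0.03, 0, 0, 0],
    [1, -0.15, -0.073, 0.03, 0, 0, 0],
  ],
)

```text
time: 1.15
tool_pos: [0.4196, 0.2759, 0.16]
tool_rot: [-0.001, 0.242, 0.97, 0.0]
contact_force: [0.9, 0.2, -1.0]
gripper_width: 0.996
```

```bash
python3 - <<'E'
from h import *
mv([.420,.275,.16],2.657)
c=manip.camera_info("wrist");np.save("w1.npy",c["extrinsics"])
a=cv2.cvtColor(manip.grab_frame("wrist"),cv2.COLOR_RGB2BGR);cv2.imwrite("pics/w1.png",a)
# predicted points
h=np.array([.5116,.2271]);y=-.4844;R=np.array([[np.cos(y),-np.sin(y)],[np.sin(y),np.cos(y)]])
for P in [(-.16,.021,.024),(-.16,-.021,.024),(-.024,0,.072),(0,.021,.072),(0,-.021,.072)]:
    u=proj("wrist",np.r_[R@P[:2]+h,P[2]])[0];print(P,u)
    cv2.drawMarker(a,tuple(int(round(t)) for t in u),(0,0,255),0,6)
cv2.imwrite("pics/w1m.png",cv2.resize(a,(800,600),interpolation=cv2.INTER_CUBIC))
E
```

```text
t1.15 move [-0.002  -0.0015 -0.    ] [ 0.0013 -0.0024 -0.0066] rows>=0.0 F [ 0.867   0.2089 -0.9723] g 0.996
(-0.16, 0.021, 0.024) [301.8222 136.3495]
(-0.16, -0.021, 0.024) [252.7104 136.4565]
(-0.024, 0, 0.072) [277.6007 305.7648]
(0, 0.021, 0.072) [301.3914 327.4653]
(0, -0.021, 0.072) [253.9725 327.5461]
```

View pics/w1m.png

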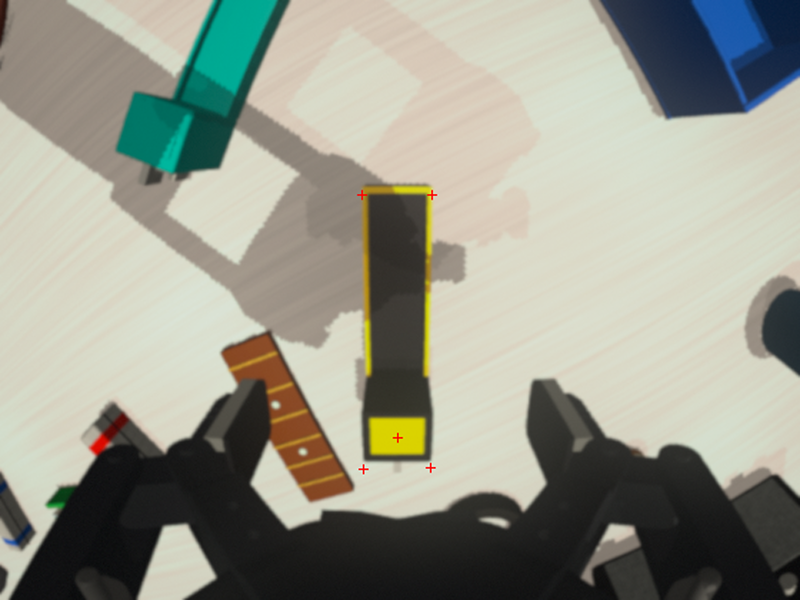

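```bash
python3 - <<'E'
from h import *
y=-.4844;R=np.array([[np.cos(y),-np.sin(y)],[np.sin(y),np.cos(y)]]);h=np.array([.5116,.2271])
for n,f in(("wrist","w1"),("top","top0"),("scene","scene0")):
    a=cv2.imread(f"pics/{f}.png");hsv=cv2.cvtColor(a,cv2.COLOR_BGR2HSV)
    m=cv2.inRange(hsv,(22,130,50),(36,255,255))
    k,l,s,c=cv2.connectedComponentsWithStats(m)
    for i in range(1,k):
        if s[i,4]<12: continue
        v,u=np.nonzero(l==i);uv=np.c_[u,v].astype(float)
        def frame(z): return (atz(n,uv,z)[:,:2]-h)@R
        A,B=frame(.024)*1e3,frame(.072)*1e3
        print(n,s[i].tolist(),c[i],"z24 x",np.percentile(A[:,0],[1,99]),"y",np.percentile(A[:,1],[1,99]),"z72 x",np.percentile(B[:,0],[1,99]),B[:,0].mean(),"y",B[:,1].mean())
a=cv2.imread("pics/w1.png");print(a[300:335,277].max(1).tolist());print(a[125:140,277].tolist())
E
```

```text
wrist [254, 130, 48, 134, 1190] [278.8395 187.9092] z24 x [-165.4077  -42.787 ] y [-20.5892  20.6312] z72 x [-168.2118  -66.6806] -124.9390610644605 y 1.1184437548055373
wrist [258, 291, 40, 28, 1077] [277.4708 304.8672] z24 x [-8.0798 24.6278] y [-20.1564  19.7541] z72 x [-37.9426 -10.8603] -24.76162577001953 y -0.10719197055599815
top [172, 186, 38, 60, 396] [194.4192 211.3889] z24 x [-161.8536  -10.8966] y [-23.7029  26.9583] z72 x [-154.2012  -10.3426] -69.46864724302326 y -10.56913296658139
scene [361, 213, 51, 45, 517] [383.3424 238.6325] z24 x [-160.2597  -30.4602] y [-25.2606  22.3757] z72 x [-130.1352   -7.8438] -57.21624639921974 y 6.6771056806678475
[218, 218, 218, 218, 218, 218, 218, 218, 218, 217, 217, 218, 218, 218, 218, 217, 210, 182, 127, 78, 64, 68, 100, 146, 178, 189, 190, 190, 190, 192, 198, 209, 217, 218, 217]
[[187, 204, 218], [184, 201, 215], [172, 188, 202], [143, 160, 172], [97, 137, 146], [51, 163, 169], [24, 196, 203], [16, 207, 214], [16, 200, 209], [29, 174, 186], [43, 126, 137], [49, 79, 86], [50, 58, 62], [50, 54, 58], [50, 53, 57]]
```

```bash
python3 -c "
from h import *
mv([.4293,.2704,.0],2.657)"
```

```text
t1.20 move [-0.0302 -0.003   0.4009] [ 0.0025 -0.0019 -0.0028] rows>=3.9 F [-0.184   0.4878 -0.0301] g 0.997
```

Emit:
carry_out(
  moves=[
    [0.8, -0.03, -0.003, 0.08, 0, 0, 0],
    [0.8, -0.03, -0.003, 0.18, 0, 0, 0],
    [0.8, -0.03, -0.003, 0.28, 0, 0, 0],
    [0.8, -0.03, -0.003, 0.34, 0, 0, 0],
    [0.8, -0.03, -0.003, 0.38, 0, 0, 0],
    [0.8, -0.03, -0.003, 0.4, 0, 0, 0],
    [0.8, -0.03, -0.003, 0.4, 0, 0, 0],
  ],
)

```text
time: 1.78
tool_pos: [0.4275, 0.2711, -0.0012]
tool_rot: [-0.001, 0.239, 0.971, -0.0]
contact_force: [-0.4, 0.0, -0.9]
gripper_width: 0.803
```

Emit:
carry_out(
  moves=[
    [0, 0, 0, 0, 0, 0, 0],
    [0, 0, 0, 0, 0, 0, 0],
    [0, 0, 0, 0, 0, 0, 0],
    [0, 0, 0, 0, 0, 0, 0],
    [0, 0, 0, 0, 0, 0, 0],
    [0, 0, 0, 0, 0, 0, 0],
  ],
)

```text
time: 2.28
tool_pos: [0.4311, 0.2717, 0.0029]
tool_rot: [0.002, 0.24, 0.971, 0.002]
contact_force: [-1.4, 0.9, 5.9]
gripper_width: 0.478
```

```bash
python3 -c "
from h import *
mv([.4293,.2704,.0],2.657)"
```

```text
t2.28 move [ 0.0025 -0.005   0.0073] [ 0.0097  0.0038 -0.0001] rows>=0.1 F [-1.3539  0.891   5.8997] g 0.478
```

Emit:
carry_out(
  moves=[
    [0, 0, 0, 0, 0, 0, 0],
    [0, 0, 0, -0.05, 0, 0, 0],
    [0, 0, 0, -0.15, 0, 0, 0],
    [0, 0, 0, -0.25, 0, 0, 0],
    [0, 0, 0, -0.35, 0, 0, 0],
    [0, 0, 0, -0.45, 0, 0, 0],
    [0, 0, 0, -0.5, 0, 0, 0],
    [0, 0, 0, -0.5, 0, 0, 0],
  ],
)

```text
time: 2.95
tool_pos: [0.4323, 0.2717, 0.2076]
tool_rot: [0.005, 0.24, 0.971, 0.004]
contact_force: [0.9, -0.1, -1.7]
gripper_width: 0.478
```

```bash
python3 -c "
from h import *
mv([.575,-.075,.22],1.83)"
```

```text
t2.95 move [-0.7197 -0.6002 -0.0323] [0.0268 0.0047 1.6534] rows>=9.0 F [ 0.9018 -0.1458 -1.6633] g 0.478
```

Emit:
carry_out(
  moves=[
    [0, -0.09, -0.075, 0, 0.013, 0, 0.2],
    [0, -0.18, -0.15, 0, 0.026, 0, 0.4],
    [0, -0.27, -0.225, -0.03, 0.026, 0, 0.6],
    [0, -0.36, -0.3, -0.03, 0.026, 0, 0.8],
    [0, -0.45, -0.375, -0.03, 0.026, 0, 1],
    [0, -0.54, -0.45, -0.03, 0.026, 0, 1],
    [0, -0.63, -0.525, -0.03, 0.026, 0, 1],
    [0, -0.72, -0.6, -0.03, 0.026, 0, 1],
  ],
)

```text
time: 3.62
tool_pos: [0.5551, -0.0387, 0.2092]
tool_rot: [-0.004, 0.473, 0.881, -0.006]
contact_force: [1.1, 0.0, -2.2]
gripper_width: 0.477
```

```bash
python3 -c "
from h import *
mv([.575,-.075,.22],1.83)"
```

```text
t3.62 move [-0.1031 -0.0091 -0.0269] [-0.0277  0.0033  0.6527] rows>=2.6 F [ 1.1447  0.021  -2.1826] g 0.477
```

Emit:
carry_out(
  moves=[
    [0, -0.05, -0.005, -0.02, -0.01, 0, 0.2],
    [0, -0.1, -0.01, -0.03, -0.01, 0, 0.4],
    [0, -0.1, -0.01, -0.03, -0.01, 0, 0.6],
    [0, -0.1, -0.01, -0.03, -0.01, 0, 0.65],
    [0, -0.1, -0.01, -0.03, -0.01, 0, 0.65],
    [0, -0.1, -0.01, -0.03, -0.01, 0, 0.65],
    [0, -0.1, -0.01, -0.03, -0.01, 0, 0.65],
  ],
)

```text
time: 4.2
tool_pos: [0.5742, -0.0719, 0.2226]
tool_rot: [-0.001, 0.609, 0.793, -0.004]
contact_force: [0.9, 0.2, -3.7]
gripper_width: 0.476
```

```bash
python3 - <<'E'
from h import *
mv([.575,-.075,.22],1.83)
np.save("w2.npy",manip.camera_info("wrist")["extrinsics"])
a=cv2.cvtColor(manip.grab_frame("wrist"),cv2.COLOR_RGB2BGR);cv2.imwrite("pics/w2.png",a)
s=np.array([.6907,.0432]);y=.2739
R=np.array([[np.cos(y),-np.sin(y)],[np.sin(y),np.cos(y)]])
for P in [(0,.021,.194),(0,-.021,.194),(0,0,.145),(0,0,.108),(-.044,.023,.078),(-.044,-.023,.078)]:
    u=proj("wrist",np.r_[R@P[:2]+s,P[2]])[0];print(P,u)
a=cv2.resize(a,(800,600),interpolation=cv2.INTER_CUBIC)
cv2.imwrite("pics/w2m.png",a)
E
```

```text
t4.20 move [-0.0079  0.      0.0066] [-0.0144  0.0074  0.0056] rows>=0.1 F [ 0.921   0.1614 -3.735 ] g 0.476
(0, 0.021, 0.194) [510.0963  87.0482]
(0, -0.021, 0.194) [506.231  153.1525]
(0, 0, 0.145) [469.4844 115.8313]
(0, 0, 0.108) [446.9739 113.8615]
(-0.044, 0.023, 0.078) [389.3641  84.5479]
(-0.044, -0.023, 0.078) [388.2894 134.5999]
```

View pics/w2m.png

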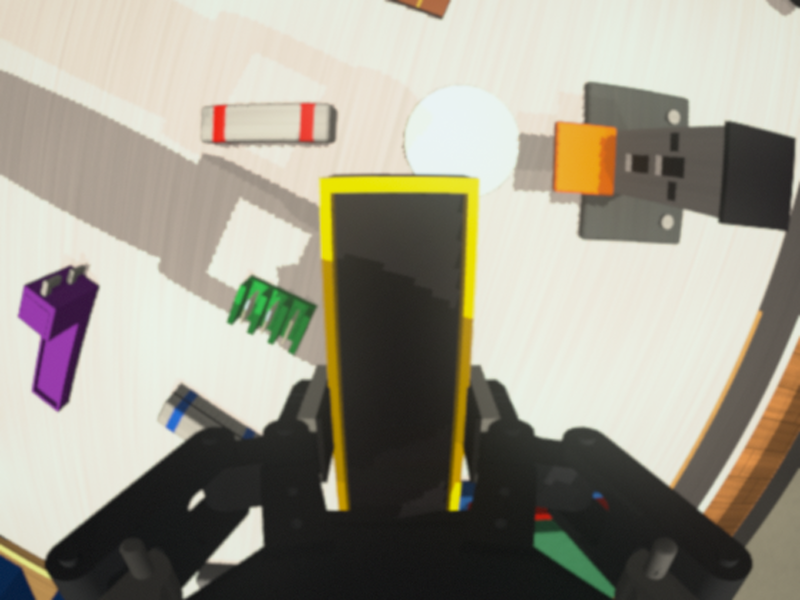

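```bash
python3 - <<'E'
from h import *
from scipy.optimize import least_squares as ls
k=560/800
obs=[((727,122),(0,.021,.194)),((720,215),(0,-.021,.194)),((556,122),(-.044,.023,.078)),((556,192),(-.044,-.023,.078)),((637,163),(0,0,.105)),((672,166),(0,0,.143))]
def f(p):
    R=np.array([[np.cos(p[2]),-np.sin(p[2])],[np.sin(p[2]),np.cos(p[2])]])
    return np.concatenate([proj("wrist",np.r_[R@P[:2]+p[:2],P[2]])[0]-np.array(uv)*k for uv,P in obs])
s=ls(f,[.69,.043,.27]);print("upright",s.x,s.fun.reshape(-1,2))
# bracket in tool frame
a=cv2.imread("pics/w2.png");hsv=cv2.cvtColor(a,cv2.COLOR_BGR2HSV);m=cv2.inRange(hsv,(20,120,40),(38,255,255));m[:,:200]=0;m[:,350:]=0
for v in (123,124,125,126,127,128,130,132,134,140,180,220,250,300,340): 
    u=np.nonzero(m[v])[0]; print(v,(u.min(),u.max(),len(u)) if len(u) else None)
S,p0,R=cur()
def pt(P,q):  # bracket pts, q=dx,dy,dz,pitch,yaw : grip_xaxis = -tool x
    B=Ro.from_euler('zy',[q[4],q[3]]).apply(np.array(P)-np.array([-.09,0,.0]))
    # bracket->tool : x->-x, y->y, z->-z
    t=np.array([-B[0]+q[0],B[1]+q[1],-B[2]+q[2]]);return R.apply(t)+p0
for q in ([0,0,.003,0,0],[0,0,.003,.03,0],[.004,0,.003,0,0],[0,0,.008,0,0]):
    print(q,*[proj("wrist",pt(P,q))[0] for P in [(-.16,.021,.024),(-.16,-.021,.024),(-.1,.021,.024),(-.1,-.021,.024)]])
E
```

```text
upright [0.6905 0.0437 0.287 ] [[ 0.8259  0.6599]
 [ 2.5662  1.7649]
 [-0.2052 -0.8837]
 [-0.6596  0.2027]
 [-0.5709 -1.0355]
 [-2.2975 -1.2594]]
123 (np.int64(233), np.int64(303), 71)
124 (np.int64(225), np.int64(327), 103)
125 (np.int64(224), np.int64(333), 110)
126 (np.int64(224), np.int64(334), 111)
127 (np.int64(224), np.int64(334), 111)
128 (np.int64(224), np.int64(334), 111)
130 (np.int64(224), np.int64(334), 111)
132 (np.int64(224), np.int64(334), 111)
134 (np.int64(224), np.int64(334), 111)
140 (np.int64(224), np.int64(334), 20)
180 (np.int64(225), np.int64(333), 22)
220 (np.int64(227), np.int64(330), 20)
250 (np.int64(228), np.int64(328), 20)
300 (np.int64(232), np.int64(325), 20)
340 (np.int64(236), np.int64(322), 19)
[0, 0, 0.003, 0, 0] [336.4495 128.9319] [224.2313 128.8199] [329.3386 272.9634] [230.8808 273.0586]
[0, 0, 0.003, 0.03, 0] [337.3869 131.2713] [223.3591 131.1594] [329.3234 274.7652] [230.8959 274.8625]
[0.004, 0, 0.003, 0, 0] [336.6872 118.3684] [224.0107 118.2389] [329.9432 264.667 ] [230.3144 264.7537]
[0, 0, 0.008, 0, 0] [334.2112 128.1985] [226.313  128.0942] [327.7342 267.5864] [232.3686 267.6702]
```

```bash
python3 -c "
from h import *
mv([.52,0.0,.235],3.417)"
```

```text
t4.25 move [ 0.2087 -0.085  -0.0299] [-0.0167 -0.004  -3.1684] rows>=12.7 F [ 0.4167 -0.0599 -3.2676] g 0.475
```

Emit:
carry_out(
  moves=[
    [0, 0.05, -0.02, -0.01, -0.005, 0, -0.22],
    [0, 0.1, -0.04, -0.02, -0.01, 0, -0.44],
    [0, 0.15, -0.06, -0.03, -0.015, 0, -0.66],
    [0, 0.2, -0.08, -0.03, -0.016, 0, -0.88],
    [0, 0.209, -0.085, -0.03, -0.016, 0, -1],
  ],
)

```text
time: 4.67
tool_pos: [0.519, 0.0022, 0.2362]
tool_rot: [0.002, 0.39, 0.921, 0.0]
contact_force: [0.0, 0.6, -2.6]
gripper_width: 0.477
```

Emit:
carry_out(
  moves=[
    [0, 0, 0, 0, 0, 0, -0.24],
    [0, 0, 0, 0, 0, 0, -0.48],
    [0, 0, 0, 0, 0, 0, -0.72],
    [0, 0, 0, 0, 0, 0, -0.96],
    [0, 0, 0, 0, 0, 0, -1],
  ],
)

```text
time: 5.08
tool_pos: [0.5203, 0.0001, 0.2359]
tool_rot: [0.002, 0.152, 0.988, -0.001]
contact_force: [-0.4, -0.9, -2.8]
gripper_width: 0.482
```

Emit:
carry_out(
  moves=[
    [0, 0, 0, 0, 0, 0, -0.24],
    [0, 0, 0, 0, 0, 0, -0.48],
    [0, 0, 0, 0, 0, 0, -0.72],
    [0, 0, 0, 0, 0, 0, -0.96],
    [0, 0, 0, 0, 0, 0, -1],
    [0, 0, 0, 0, 0, 0, -1],
  ],
)

```text
time: 5.58
tool_pos: [0.5205, -0.0001, 0.236]
tool_rot: [0.001, -0.093, 0.996, -0.001]
contact_force: [0.4, -0.9, -2.9]
gripper_width: 0.478
```

```bash
python3 -c "
from h import *
mv([.5477,.0039,.0915],3.417)"
```

```text
t5.58 move [-0.0678 -0.0017  0.3615] [-0.006   0.0052 -0.1764] rows>=3.5 F [ 0.3719 -0.8834 -2.9314] g 0.478
```

Emit:
carry_out(
  moves=[
    [0, 0, 0, 0.06, 0, 0.003, -0.09],
    [0, 0, 0, 0.14, -0.003, 0.005, -0.176],
    [0, -0.02, 0, 0.22, -0.006, 0.005, -0.176],
    [0, -0.04, -0.002, 0.28, -0.006, 0.005, -0.176],
    [0, -0.06, -0.002, 0.34, -0.006, 0.005, -0.176],
    [0, -0.068, -0.002, 0.361, -0.006, 0.005, -0.176],
    [0, -0.068, -0.002, 0.361, -0.006, 0.005, -0.176],
    [0, -0.068, -0.002, 0.361, -0.006, 0.005, -0.176],
  ],
)

```text
time: 6.25
tool_pos: [0.5481, 0.0038, 0.0923]
tool_rot: [-0.0, -0.138, 0.99, -0.0]
contact_force: [0.6, -0.2, -2.3]
gripper_width: 0.48
```

```bash
python3 - <<'E'
from h import *
mv([.5477,.0039,.0915],3.417)
t=cv2.cvtColor(manip.grab_frame("top"),cv2.COLOR_RGB2BGR);s=cv2.cvtColor(manip.grab_frame("scene"),cv2.COLOR_RGB2BGR)
c=crops({"t":t,"s":s},[("t",282,120),("s",250,300)],100,120,4)
cv2.imwrite("pics/m2.png",np.hstack(c))
E
```

```text
t6.25 move [0.0008 0.0005 0.0019] [-0.     -0.      0.0033] rows>=0.0 F [ 0.6138 -0.2333 -2.3045] g 0.480
```

View pics/m2.png

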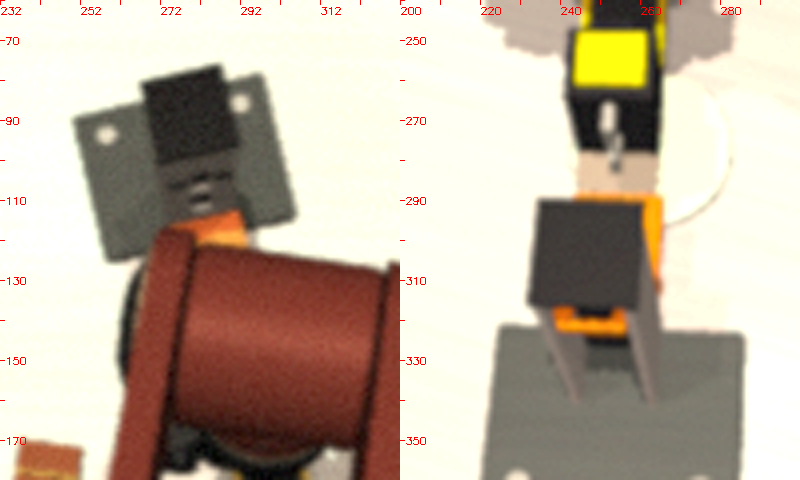

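```bash
python3 - <<'E'
from h import *
s=np.array([.6905,.0437]);y=.275;R=np.array([[np.cos(y),-np.sin(y)],[np.sin(y),np.cos(y)]])
for z,L in ((.159,[(242.5,261.75),(265,261.75)]),(.194,[(235,290),(261.25,290.75)]),(.159,[(243.5,261.2),(261.7,261.2),(243.8,247.6),(262,247.6)])):
    print(((atz("scene",L,z)[:,:2]-s)@R)*1e3)
E
```

```text
[[-63.3503 -17.5628]
 [-64.0991  24.0688]]
[[  3.1306 -21.8886]
 [  3.6164  22.6244]]
[[-64.4794 -15.7917]
 [-65.0852  17.9103]
 [-92.1116 -17.2444]
 [-92.717   17.0856]]
```

Emit:
carry_out(
  moves=[
    [0, -0.03, 0, 0, 0, 0, 0.003],
    [0, -0.07, 0, 0.002, 0, 0, 0.003],
    [0, -0.1, 0, 0.002, 0, 0, 0.003],
    [0, -0.112, 0, 0.002, 0, 0, 0.003],
    [0, -0.118, 0, 0.002, 0, 0, 0.003],
    [0, -0.124, 0, 0.002, 0, 0, 0.003],
    [0, -0.13, 0, 0.002, 0, 0, 0.003],
    [0, -0.13, 0, 0.002, 0, 0, 0.003],
  ],
)

```text
time: 7.02
tool_pos: [0.598, 0.018, 0.0913]
tool_rot: [0.0, -0.138, 0.99, -0.0]
contact_force: [-0.3, -0.7, -3.6]
gripper_width: 0.477
```

```bash
cat >> h.py <<'E'
def rep():
    s,p,R=cur();a=.275;seat=np.array([.6905,.0437]);M=np.array([[np.cos(a),-np.sin(a)],[np.sin(a),np.cos(a)]])
    print("TCP in upright axes mm",(p[:2]-seat)@M*1e3,"z",p[2]*1e3,"F",s["contact_force"][:2]@M,s["contact_force"][2],"T",s["ft_torque"],"g %.3f t%.2f"%(s["gripper_width"],s["time"]))
E
python3 -c "
from h import *
rep()"
```

```text
TCP in upright axes mm [-96.012    0.4124] z 91.32044055800428 F [-0.4647 -0.5755] -3.598388844542548 T [-0.0085  0.0336 -0.0449] g 0.477 t7.02
```

Emit:
carry_out(
  moves=[
    [0, -0.005, 0, 0, 0, 0, 0],
    [0, -0.01, 0, 0, 0, 0, 0],
    [0, -0.014, 0, 0, 0, 0, 0],
    [0, -0.017, 0, 0, 0, 0, 0],
    [0, -0.02, 0, 0, 0, 0, 0],
    [0, -0.02, 0, 0, 0, 0, 0],
  ],
)

```text
time: 7.52
tool_pos: [0.6049, 0.0201, 0.0907]
tool_rot: [-0.001, -0.138, 0.99, -0.0]
contact_force: [-4.5, -1.2, -1.8]
gripper_width: 0.475
```

```bash
python3 -c "
from h import *
rep()"
```

```text
TCP in upright axes mm [-88.8438   0.5242] z 90.69833891448283 F [-4.6044  0.0982] -1.7737921463681197 T [-0.1755  0.5357 -0.066 ] g 0.475 t7.52
```

Emit:
carry_out(
  moves=[
    [0, 0.002, 0, 0.004, 0, 0, 0],
    [0, 0.002, 0, 0.008, 0, 0, 0],
    [0, 0.002, 0, 0.011, 0, 0, 0],
    [0, 0.002, 0, 0.014, 0, 0, 0],
    [0, 0.002, 0, 0.017, 0, 0, 0],
    [0, 0.002, 0, 0.017, 0, 0, 0],
  ],
)

```text
time: 8.02
tool_pos: [0.6049, 0.02, 0.0839]
tool_rot: [0.0, -0.138, 0.99, 0.0]
contact_force: [-1.8, -1.2, -2.0]
gripper_width: 0.477
```

```bash
python3 -c "
from h import *
rep()"
```

```text
TCP in upright axes mm [-88.8474   0.4882] z 83.90227230436051 F [-2.0303 -0.6477] -1.957091821199655 T [-0.0886  0.1705 -0.0379] g 0.477 t8.02
```

Emit:
carry_out(
  moves=[
    [0, 0, 0, 0.002, 0, 0, 0],
    [0, 0, 0, 0.004, 0, 0, 0],
    [0, 0, 0, 0.006, 0, 0, 0],
    [0, 0, 0, 0.008, 0, 0, 0],
    [0, 0, 0, 0.008, 0, 0, 0],
  ],
)

```text
time: 8.43
tool_pos: [0.6049, 0.02, 0.081]
tool_rot: [0.0, -0.138, 0.99, 0.0]
contact_force: [-2.4, -0.8, -1.2]
gripper_width: 0.48
```

```bash
python3 -c "
from h import *
rep()"
```

```text
TCP in upright axes mm [-88.8208   0.4773] z 80.9741565357398 F [-2.5062 -0.131 ] -1.2109084077030179 T [-0.0637  0.3452 -0.0417] g 0.480 t8.43
```

Emit:
carry_out(
  moves=[
    [0, 0, 0, 0.002, 0, 0, 0],
    [0, 0, 0, 0.004, 0, 0, 0],
    [0, 0, 0, 0.006, 0, 0, 0],
    [0, 0, 0, 0.006, 0, 0, 0],
  ],
)

```text
time: 8.77
tool_pos: [0.6049, 0.02, 0.0798]
tool_rot: [-0.0, -0.138, 0.99, 0.0]
contact_force: [-7.6, -0.9, 4.8]
gripper_width: 0.472
```

```bash
python3 - <<'E'
from h import *
rep()
s=cv2.cvtColor(manip.grab_frame("scene"),cv2.COLOR_RGB2BGR);w=cv2.cvtColor(manip.grab_frame("wrist"),cv2.COLOR_RGB2BGR)
c=crops({"s":s},[("s",250,300)],100,120,5)
a=cv2.resize(w[:,140:420],(400,600));cv2.imwrite("pics/m3.png",np.hstack([c[0][:,:400],a]))
E
```

```text
TCP in upright axes mm [-88.8078   0.419 ] z 79.8197405023595 F [-7.5605  1.197 ] 4.780403940055564 T [-0.0153  0.7269  0.0588] g 0.472 t8.77
```

View pics/m3.png

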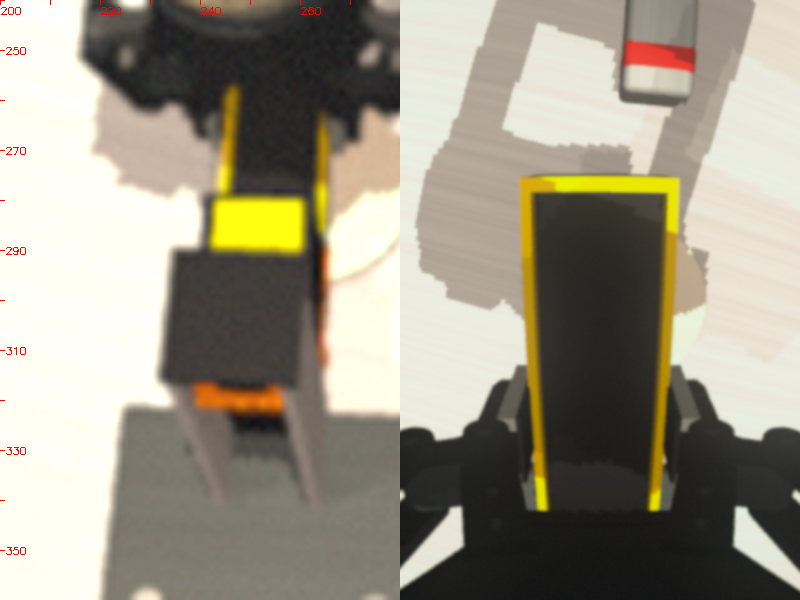

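Emit:
carry_out(
  moves=[
    [0.6, 0, 0, 0, 0, 0, 0],
    [0.75, 0, 0, 0, 0, 0, 0],
    [0.75, 0, 0, 0, 0, 0, 0],
    [0.75, 0, 0, -0.03, 0, 0, 0],
    [0.75, 0, 0, -0.12, 0, 0, 0],
    [0.5, 0, 0, -0.22, 0, 0, 0],
    [0, 0, 0, -0.3, 0, 0, 0],
    [0, 0, 0, -0.3, 0, 0, 0],
  ],
)

```text
time: 9.53
tool_pos: [0.6097, 0.0197, 0.2096]
tool_rot: [0.008, -0.138, 0.99, -0.002]
contact_force: [0.4, -0.0, 0.5]
gripper_width: 0.33
```

```bash
python3 - <<'E'
from h import *
rep()
a=.275;seat=np.array([.6905,.0437]);M=np.array([[np.cos(a),-np.sin(a)],[np.sin(a),np.cos(a)]])
p=M@[-.024,.0005]+seat
mv([*p,.165],3.417)
E
```

```text
TCP in upright axes mm [-84.2259  -1.1426] z 209.5903840942501 F [ 0.372 -0.154] 0.5436548695549459 T [-0.0058 -0.0577 -0.0246] g 0.330 t9.53
t9.53 move [-0.1488  0.0045  0.1138] [-0.0116  0.0317  0.003 ] rows>=1.8 F [ 0.3999 -0.0472  0.5437] g 0.330
```

Emit:
carry_out(
  moves=[
    [0, -0.05, 0, 0, 0, 0, 0],
    [0, -0.1, 0, 0, 0, 0, 0],
    [0, -0.15, 0, 0.03, 0, 0, 0],
    [0, -0.15, 0, 0.07, 0, 0, 0],
    [0, -0.15, 0, 0.1, 0, 0, 0],
    [0, -0.15, 0, 0.1, 0, 0, 0],
  ],
)

```text
time: 10.03
tool_pos: [0.6607, 0.0366, 0.1551]
tool_rot: [-0.003, -0.138, 0.99, 0.001]
contact_force: [-0.2, 1.4, -0.3]
gripper_width: -0.001
```

```bash
python3 - <<'E'
from h import *
rep()
a=.275;seat=np.array([.6905,.0437]);M=np.array([[np.cos(a),-np.sin(a)],[np.sin(a),np.cos(a)]])
p=M@[-.024,.0005]+seat
mv([*p,.152],3.417)
s=cv2.cvtColor(manip.grab_frame("scene"),cv2.COLOR_RGB2BGR);w=cv2.cvtColor(manip.grab_frame("wrist"),cv2.COLOR_RGB2BGR)
c=crops({"s":s},[("s",250,300)],100,120,5)
a=cv2.resize(w[:,140:420],(400,600));cv2.imwrite("pics/m4.png",np.hstack([c[0][:,:400],a]))
E
```

```text
TCP in upright axes mm [-30.6088   1.2295] z 155.14379617121796 F [0.1891 1.4101] -0.30421106928792013 T [ 0.0173 -0.0259  0.0236] g -0.001 t10.03
t10.03 move [-0.0166 -0.0019  0.0078] [ 0.0037 -0.0102  0.0029] rows>=0.2 F [-0.2009  1.4085 -0.3042] g -0.001
```

View pics/m4.png

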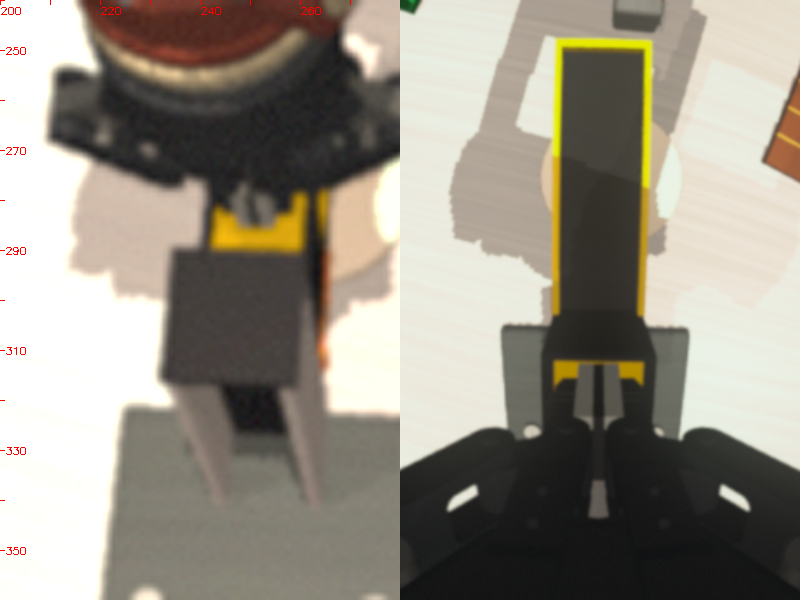

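Emit:
carry_out(
  moves=[
    [0, -0.016, 0, 0, 0, 0, 0],
    [0, -0.016, 0, 0.006, 0, 0, 0],
    [0, -0.016, 0, 0.01, 0, 0, 0],
    [0, -0.016, 0, 0.014, 0, 0, 0],
    [0, -0.016, 0, 0.018, 0, 0, 0],
    [0, -0.016, 0, 0.018, 0, 0, 0],
  ],
)

```text
time: 10.63
tool_pos: [0.6684, 0.0382, 0.1511]
tool_rot: [-0.0, -0.138, 0.99, 0.0]
contact_force: [-0.0, -0.4, -0.8]
gripper_width: -0.002
```

```bash
python3 -c "
from h import *
rep()"
```

```text
TCP in upright axes mm [-22.7382   0.6605] z 151.05380171239528 F [-0.1175 -0.3843] -0.8085392799156587 T [-0.007  -0.011   0.0053] g -0.002 t10.63
```

Emit:
carry_out(
  moves=[
    [0, 0, 0, 0.003, 0, 0, 0],
    [0, 0, 0, 0.006, 0, 0, 0],
    [0, 0, 0, 0.009, 0, 0, 0],
    [0, 0, 0, 0.012, 0, 0, 0],
    [0, 0, 0, 0.012, 0, 0, 0],
  ],
)

```text
time: 11.05
tool_pos: [0.6691, 0.0381, 0.1472]
tool_rot: [0.001, -0.138, 0.99, -0.0]
contact_force: [-0.3, -0.2, 2.3]
gripper_width: 0.0
```

```bash
python3 -c "
from h import *
rep()"
```

```text
TCP in upright axes mm [-22.1712   0.4103] z 147.16048327729536 F [-0.3684 -0.0639] 2.2747096376604503 T [-0.0864  0.1198  0.011 ] g 0.000 t11.05
```

Emit:
carry_out(
  moves=[
    [0, 0, 0, 0.004, 0, 0, 0],
    [0, 0, 0, 0.008, 0, 0, 0],
    [0, 0, 0, 0.012, 0, 0, 0],
    [0, 0, 0, 0.015, 0, 0, 0],
    [0, 0, 0, 0.015, 0, 0, 0],
  ],
)

```text
time: 11.47
tool_pos: [0.6702, 0.0383, 0.1421]
tool_rot: [0.002, -0.138, 0.99, -0.0]
contact_force: [1.4, 0.4, 6.6]
gripper_width: -0.002
```

```bash
python3 -c "
from h import *
rep()"
```

```text
TCP in upright axes mm [-21.0179   0.3343] z 142.1124642326147 F [1.4241 0.0414] 6.631968968949918 T [ 0.03   -0.1328  0.0139] g -0.002 t11.47
```

Moving with ~7 N as specified; continue until a hard stop.

Emit:
carry_out(
  moves=[
    [0, 0, 0, 0.003, 0, 0, 0],
    [0, 0, 0, 0.006, 0, 0, 0],
    [0, 0, 0, 0.009, 0, 0, 0],
    [0, 0, 0, 0.012, 0, 0, 0],
    [0, 0, 0, 0.012, 0, 0, 0],
  ],
)

```text
time: 11.88
tool_pos: [0.6712, 0.0384, 0.1416]
tool_rot: [0.003, -0.138, 0.99, -0.0]
contact_force: [-5.5, 1.9, 20.7]
gripper_width: -0.003
```

```bash
python3 -c "
from h import *
rep()"
```

```text
TCP in upright axes mm [-19.9972   0.0887] z 141.5910903143064 F [-4.7366  3.3588] 20.651716160921175 T [0.0884 0.6448 0.0251] g -0.003 t11.88
```

Emit:
carry_out(
  moves=[
    [0, 0.002, 0, 0.003, 0, 0, 0],
    [0, 0.004, 0, 0.006, 0, 0, 0],
    [0, 0.004, 0, 0.006, 0, 0, 0],
    [0, 0.004, 0, 0.006, 0, 0, 0],
  ],
)

```text
time: 12.22
tool_pos: [0.6712, 0.0382, 0.1416]
tool_rot: [0.006, -0.138, 0.99, -0.0]
contact_force: [-2.3, 2.8, 23.5]
gripper_width: -0.008
```

```bash
python3 -c "
from h import *
rep()"
```

```text
TCP in upright axes mm [-20.0933  -0.027 ] z 141.5572481385622 F [-1.497   3.3186] 23.547665767359575 T [0.2813 0.6807 0.0184] g -0.008 t12.22
```

Emit:
carry_out(
  moves=[
    [0, 0.01, 0, -0.03, 0, 0, 0],
    [0, 0.01, 0, -0.1, 0, 0, 0],
    [0, 0.02, 0, -0.2, 0, 0, 0],
    [0.5, 0.08, 0, -0.25, 0, 0, 0.1],
    [1, 0.18, 0, -0.25, 0, 0, 0.3],
    [1, 0.28, 0, -0.25, 0, 0, 0.5],
    [1, 0.38, 0, -0.25, 0, 0, 0.7],
    [1, 0.45, 0, -0.25, 0, 0, 0.9],
  ],
)

```text
time: 12.88
tool_pos: [0.4908, -0.0117, 0.2317]
tool_rot: [-0.001, 0.089, 0.996, -0.0]
contact_force: [1.0, -1.1, 0.3]
gripper_width: 0.709
```

```bash
python3 -c "
from h import *
mv([.44,-.27,.16],2.73)"
```

```text
t12.88 move [ 0.01   -0.658   0.1793] [-0.0012 -0.0057  0.4667] rows>=6.5 F [ 0.9964 -1.1347  0.3206] g 0.709
```

Emit:
carry_out(
  moves=[
    [1, 0, -0.1, 0, 0, 0, 0.2],
    [1, 0, -0.2, 0, 0, 0, 0.4],
    [1, 0.01, -0.3, 0.05, 0, -0.005, 0.46],
    [1, 0.01, -0.4, 0.1, 0, -0.005, 0.46],
    [1, 0.01, -0.5, 0.15, 0, -0.005, 0.46],
    [1, 0.01, -0.6, 0.18, 0, -0.005, 0.46],
    [1, 0.01, -0.655, 0.18, 0, -0.005, 0.46],
    [1, 0.01, -0.655, 0.18, 0, -0.005, 0.46],
  ],
)

```text
time: 13.55
tool_pos: [0.4423, -0.2722, 0.1584]
tool_rot: [-0.001, 0.203, 0.979, 0.0]
contact_force: [0.4, -1.2, 0.3]
gripper_width: 1.003
```

```bash
python3 - <<'E'
from h import *
mv([.44,-.27,.16],2.73)
w=cv2.cvtColor(manip.grab_frame("wrist"),cv2.COLOR_RGB2BGR);cv2.imwrite("pics/w5.png",w)
t=cv2.cvtColor(manip.grab_frame("top"),cv2.COLOR_RGB2BGR);s=cv2.cvtColor(manip.grab_frame("scene"),cv2.COLOR_RGB2BGR)
c=crops({"t":t,"s":s},[("t",282,120),("s",250,292)],60,60,5)
a=np.vstack(c)
cv2.imwrite("pics/m5.png",np.hstack([a,cv2.resize(w[:,100:460],(500,583))[:600] if 0 else cv2.copyMakeBorder(cv2.resize(w[:,100:460],(500,583),interpolation=cv2.INTER_CUBIC),0,17,0,0,0)]))
y=-.4129;h=np.array([.445,-.2729]);R=np.array([[np.cos(y),-np.sin(y)],[np.sin(y),np.cos(y)]])
hsv=cv2.cvtColor(w,cv2.COLOR_BGR2HSV);m=cv2.inRange(hsv,(105,120,50),(125,255,255))
k,l,st,ce=cv2.connectedComponentsWithStats(m)
for i in range(1,k):
    if st[i,4]>60: print(st[i].tolist(),ce[i])
for P in [(.049,.014,.04),(.049,-.014,.04),(-.049,.014,.04),(-.049,-.014,.04)]: print(P,proj("wrist",np.r_[R@P[:2]+h,P[2]])[0])
E
```

```text
t13.55 move [ 0.0075  0.0028 -0.0039] [-0.0001 -0.0036  0.0057] rows>=0.1 F [ 0.3677 -1.1617  0.2501] g 1.003
[260, 162, 32, 11, 295] [275.1458 167.3085]
[265, 238, 30, 10, 251] [279.996 242.247]
(0.049, 0.014, 0.04) [289.2196 258.1629]
(0.049, -0.014, 0.04) [258.0206 257.8935]
(-0.049, 0.014, 0.04) [291.4619 147.9804]
(-0.049, -0.014, 0.04) [256.9016 147.7392]
```

View pics/m5.png

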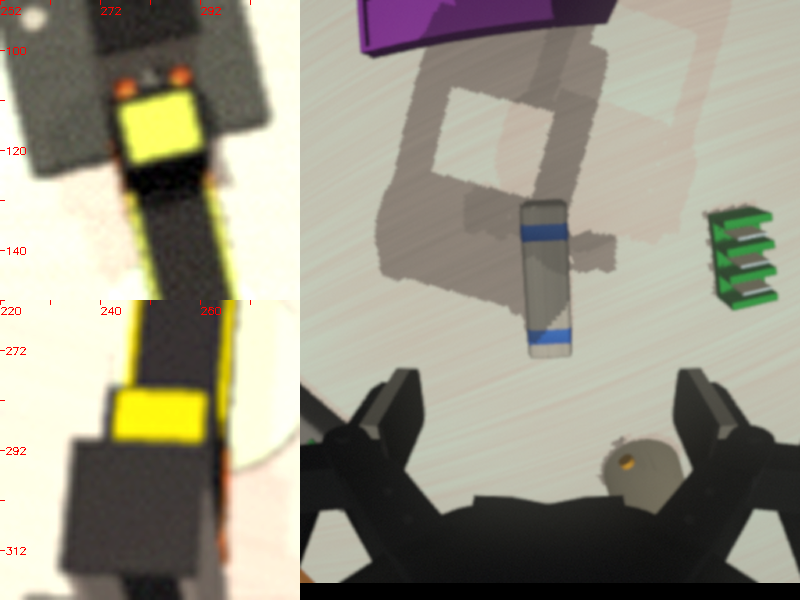

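```bash
python3 - <<'E'
from h import *
b=atz("wrist",[(275.15,167.3),(280.0,242.25)],.04)[:,:2];c=b.mean(0);d=b[1]-b[0];y=np.arctan2(d[1],d[0]);print(b,c,y,np.linalg.norm(d))
e=np.array(atz("wrist",[(100+220*.72+8,201*.72),(100+250*.72,357*.72)],.04))[:,:2];print(e,e.mean(0))
# observed end rows in full image: 201/1.389, 357/1.389
e=atz("wrist",[(100+245/1.389,201/1.389),(100+250/1.389,357/1.389)],.04)[:,:2];print(e,e.mean(0),np.linalg.norm(e[1]-e[0]))
mv([*c,.028],y+np.pi)
E
```

```text
[[ 0.4152 -0.2589]
 [ 0.4779 -0.2812]] [ 0.4466 -0.2701] -0.34282626469457667 0.06652629792991098
[[ 0.3953 -0.258 ]
 [ 0.4912 -0.2869]] [ 0.4433 -0.2725]
[[ 0.3985 -0.2506]
 [ 0.4912 -0.2869]] [ 0.4448 -0.2687] 0.09952925777989031
t13.70 move [-0.0062 -0.0023  0.3311] [ 0.0029  0.002  -0.1225] rows>=3.2 F [-0.3825 -0.042  -0.1526] g 0.999
```

```bash
python3 -c "
from h import *
mv([.4457,-.2697,.015],-.343+np.pi)"
```

```text
t13.70 move [-0.0038 -0.0023  0.3636] [ 0.0029  0.002  -0.1221] rows>=3.5 F [-0.3825 -0.042  -0.1526] g 0.999
```

Emit:
carry_out(
  moves=[
    [0.8, -0.004, -0.002, 0.08, 0, 0, -0.122],
    [0.8, -0.004, -0.002, 0.17, 0, 0, -0.122],
    [0.8, -0.004, -0.002, 0.26, 0, 0, -0.122],
    [0.8, -0.004, -0.002, 0.33, 0, 0, -0.122],
    [0.8, -0.004, -0.002, 0.36, 0, 0, -0.122],
    [0.8, -0.004, -0.002, 0.36, 0, 0, -0.122],
    [0.6, -0.004, -0.002, 0.36, 0, 0, -0.122],
    [0, -0.004, -0.002, 0.36, 0, 0, -0.122],
  ],
)

```text
time: 14.37
tool_pos: [0.4482, -0.271, 0.0198]
tool_rot: [0.003, 0.17, 0.985, -0.001]
contact_force: [0.9, 0.3, -0.1]
gripper_width: 0.534
```

Emit:
carry_out(
  moves=[
    [0, 0, 0, 0, 0, 0, 0],
    [0, 0, 0, 0, 0, 0, 0],
    [0, 0, 0, 0, 0, 0, 0],
    [0, 0, 0, 0, 0, 0, 0],
    [0, 0, 0, 0, 0, 0, 0],
  ],
)

```text
time: 14.78
tool_pos: [0.4485, -0.272, 0.0205]
tool_rot: [0.004, 0.17, 0.985, -0.001]
contact_force: [-0.8, -0.4, 6.8]
gripper_width: 0.312
```

```bash
python3 -c "
from h import *
rep();mv([.4457,-.2697,.015],-.343+np.pi)"
```

```text
TCP in upright axes mm [-318.6671 -238.1186] z 20.47069298388373 F [-0.9257 -0.1659] 6.75563617900434 T [0.0468 0.0121 0.0751] g 0.312 t14.78
t14.78 move [0.0086 0.0031 0.0136] [-0.0031  0.0159  0.0013] rows>=0.2 F [-0.8458 -0.411   6.7556] g 0.312
```

Emit:
carry_out(
  moves=[
    [0, 0, 0, -0.03, 0, 0, 0],
    [0, 0, 0, -0.12, 0, 0, 0],
    [0, 0, 0, -0.22, 0, 0, -0.15],
    [0, 0, 0, -0.32, 0, 0, -0.35],
    [0, 0, 0, -0.42, 0, 0, -0.55],
    [0, 0, 0, -0.47, 0, 0, -0.75],
    [0, 0, 0, -0.47, 0, 0, -0.95],
    [0, 0, 0, -0.47, 0, 0, -1],
  ],
)

```text
time: 15.45
tool_pos: [0.4468, -0.2708, 0.2093]
tool_rot: [0.003, -0.081, 0.997, -0.002]
contact_force: [-0.2, -0.5, -2.5]
gripper_width: 0.31
```

```bash
python3 - <<'E'
from h import *
a=.275;seat=np.array([.6905,.0437]);M=np.array([[np.cos(a),-np.sin(a)],[np.sin(a),np.cos(a)]])
rep();p=M@[-.093,.0]+seat;print(p)
mv([*p,.20],3.417,-.04)
w=cv2.cvtColor(manip.grab_frame("wrist"),cv2.COLOR_RGB2BGR);cv2.imwrite("pics/w6.png",w)
m=cv2.inRange(cv2.cvtColor(w,cv2.COLOR_BGR2HSV),(105,120,50),(125,255,255))
k,l,st,ce=cv2.connectedComponentsWithStats(m);S,p0,R=cur()
for i in range(1,k):
    if st[i,4]>60:
        q=atz("wrist",[ce[i]],p0[2]+.02)[0];print(st[i].tolist(),ce[i],"in tool mm",R.inv().apply(q-p0)*1e3)
E
```

```text
TCP in upright axes mm [-319.9157 -236.499 ] z 209.30095653262245 F [-0.3417 -0.4323] -2.473893693170132 T [0.0205 0.016  0.0128] g 0.310 t15.45
[0.601  0.0184]
t15.45 move [-0.4965  0.6519  0.0231] [-0.0156 -0.0677 -0.2277] rows>=7.9 F [-0.2115 -0.5088 -2.4739] g 0.310
[246, 201, 66, 24, 1391] [278.6111 212.8469] in tool mm [ 37.2118   0.1673 -20.1702]
[251, 333, 56, 16, 756] [278.2024 341.1019] in tool mm [-28.223   -0.0161 -19.8717]
[146, 344, 14, 13, 69] [151.4783 349.7391] in tool mm [-39.3579 -67.0856 -19.6187]
```

Emit:
carry_out(
  moves=[
    [0, -0.06, 0.08, 0, 0, -0.02, -0.1],
    [0, -0.12, 0.16, 0, 0, -0.04, -0.2],
    [0, -0.18, 0.24, 0, -0.01, -0.06, -0.228],
    [0, -0.24, 0.32, 0, -0.016, -0.068, -0.228],
    [0, -0.3, 0.4, 0, -0.016, -0.068, -0.228],
    [0, -0.36, 0.48, 0, -0.016, -0.068, -0.228],
    [0, -0.42, 0.56, 0, -0.016, -0.068, -0.228],
    [0, -0.46, 0.62, 0, -0.016, -0.068, -0.228],
  ],
)

```text
time: 16.17
tool_pos: [0.5892, 0.0067, 0.2058]
tool_rot: [0.018, -0.136, 0.991, 0.005]
contact_force: [0.6, -0.5, -1.7]
gripper_width: 0.317
```

```bash
python3 - <<'E'
from h import *
a=.275;seat=np.array([.6905,.0437]);M=np.array([[np.cos(a),-np.sin(a)],[np.sin(a),np.cos(a)]])
rep();p=M@[-.092,.0]+seat
mv([*p,.145],3.417,-.04)
E
```

```text
TCP in upright axes mm [-107.5371   -8.0943] z 205.75204638332326 F [ 0.4405 -0.6149] -1.7234274940952148 T [-0.0063 -0.0038  0.017 ] g 0.317 t16.17
t16.17 move [-0.0332  0.0195  0.1533] [ 0.0113 -0.0062 -0.0059] rows>=1.5 F [ 0.5909 -0.4722 -1.7234] g 0.317
```

Emit:
carry_out(
  moves=[
    [0, -0.033, 0.019, 0, 0.01, -0.005, -0.005],
    [0, -0.033, 0.019, 0.04, 0.01, -0.005, -0.005],
    [0, -0.033, 0.019, 0.08, 0.01, -0.005, -0.005],
    [0, -0.033, 0.019, 0.12, 0.01, -0.005, -0.005],
    [0, -0.033, 0.019, 0.145, 0.01, -0.005, -0.005],
    [0, -0.033, 0.019, 0.145, 0.01, -0.005, -0.005],
    [0, -0.033, 0.019, 0.145, 0.01, -0.005, -0.005],
  ],
)

```text
time: 16.75
tool_pos: [0.6009, 0.015, 0.1477]
tool_rot: [0.019, -0.136, 0.99, 0.003]
contact_force: [-0.1, -0.0, -2.1]
gripper_width: 0.308
```

```bash
python3 - <<'E'
from h import *
a=.275;seat=np.array([.6905,.0437]);M=np.array([[np.cos(a),-np.sin(a)],[np.sin(a),np.cos(a)]])
rep();p=M@[-.092,.0]+seat
mv([*p,.105],3.417,-.04)
w=cv2.cvtColor(manip.grab_frame("wrist"),cv2.COLOR_RGB2BGR);cv2.imwrite("pics/w7.png",w)
m=cv2.inRange(cv2.cvtColor(w,cv2.COLOR_BGR2HSV),(22,130,50),(36,255,255))
k,l,st,ce=cv2.connectedComponentsWithStats(m)
for i in range(1,k):
    if st[i,4]>30:
        v,u=np.nonzero(l==i);q=((atz("wrist",np.c_[u,v],.091)[:,:2]-seat)@M)*1e3
        print(st[i].tolist(),"x",np.percentile(q[:,0],[1,99]),"y",np.percentile(q[:,1],[1,50,99]))
s=cv2.cvtColor(manip.grab_frame("scene"),cv2.COLOR_RGB2BGR)
c=crops({"s":s},[("s",252,262)],60,84,7)[0]
cv2.imwrite("pics/m6.png",np.hstack([c[:,:400],cv2.resize(w[60:340,187:373],(400,588),interpolation=cv2.INTER_CUBIC)]))
E
```

```text
TCP in upright axes mm [-94.0605  -3.2941] z 147.68745344001525 F [-0.0936  0.0123] -2.0940832407908085 T [0.0303 0.0248 0.0308] g 0.308 t16.75
t16.75 move [-0.0011  0.0082  0.1068] [ 0.     -0.0044 -0.004 ] rows>=1.0 F [-0.0934 -0.0136 -2.0941] g 0.308
[255, 123, 67, 132, 1155] x [-160.6088  -74.4474] y [-17.6656  19.463   22.6638]
[306, 347, 7, 12, 79] x [14.5872 28.0134] y [19.2399 21.9504 24.6419]
```

View pics/m6.png

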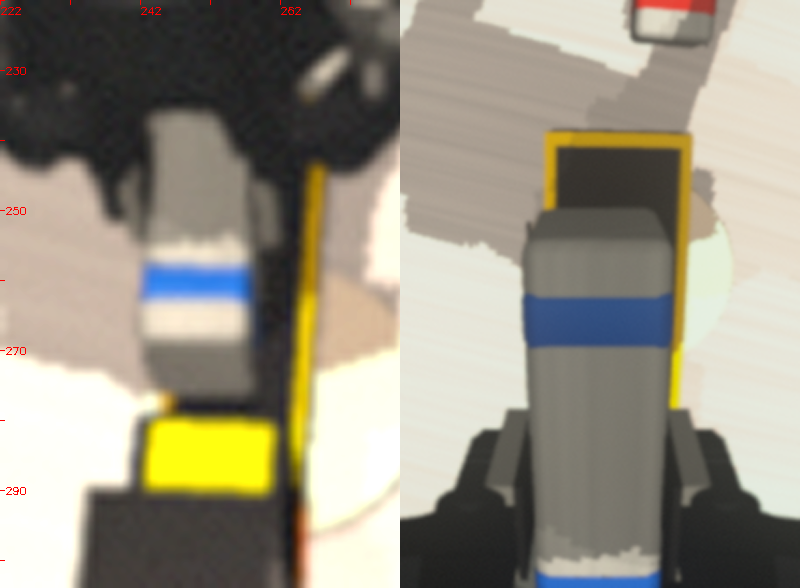

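Emit:
carry_out(
  moves=[
    [0, -0.003, 0.01, 0, 0, -0.004, -0.004],
    [0, -0.003, 0.01, 0.02, 0, -0.004, -0.004],
    [0, -0.002, 0.01, 0.045, 0, -0.004, -0.004],
    [0, -0.002, 0.01, 0.065, 0, -0.004, -0.004],
    [0, -0.002, 0.01, 0.08, 0, -0.004, -0.004],
    [0, -0.002, 0.01, 0.086, 0, -0.004, -0.004],
    [0, -0.002, 0.01, 0.086, 0, -0.004, -0.004],
  ],
)

```text
time: 17.43
tool_pos: [0.6015, 0.0199, 0.1122]
tool_rot: [0.019, -0.138, 0.99, 0.003]
contact_force: [-1.2, 0.1, -2.4]
gripper_width: 0.313
```

```bash
python3 -c "
from h import *
rep()"
```

```text
TCP in upright axes mm [-92.1139   1.2164] z 112.16933997627731 F [-1.0958  0.4235] -2.3697219886902303 T [-0.0164  0.0183  0.0295] g 0.313 t17.43
```

Emit:
carry_out(
  moves=[
    [0, 0, 0, 0.006, 0, 0, 0],
    [0, 0, 0, 0.012, 0, 0, 0],
    [0, 0, 0, 0.015, 0, 0, 0],
    [0, 0, 0, 0.018, 0, 0, 0],
    [0, 0, 0, 0.019, 0, 0, 0],
    [0, 0, 0, 0.019, 0, 0, 0],
  ],
)

```text
time: 17.93
tool_pos: [0.6027, 0.0199, 0.1062]
tool_rot: [0.02, -0.138, 0.99, 0.003]
contact_force: [0.6, 0.1, -1.2]
gripper_width: 0.316
```

```bash
python3 -c "
from h import *
rep()"
```

```text
TCP in upright axes mm [-90.991    0.9212] z 106.21557955301294 F [ 0.6051 -0.0672] -1.2110836344257403 T [-0.0229  0.0012  0.0161] g 0.316 t17.93
```

Emit:
carry_out(
  moves=[
    [0, 0, 0, 0.002, 0, 0, 0],
    [0, 0, 0, 0.004, 0, 0, 0],
    [0, 0, 0, 0.006, 0, 0, 0],
    [0, 0, 0, 0.006, 0, 0, 0],
  ],
)

```text
time: 18.27
tool_pos: [0.603, 0.0198, 0.1043]
tool_rot: [0.021, -0.138, 0.99, 0.003]
contact_force: [-0.5, 0.2, -1.2]
gripper_width: 0.312
```

```bash
python3 -c "
from h import *
rep()"
```

```text
TCP in upright axes mm [-90.7051   0.7999] z 104.28586101062496 F [-0.4098  0.3665] -1.1726689702420714 T [ 0.0508  0.1271 -0.0117] g 0.312 t18.27
```

Emit:
carry_out(
  moves=[
    [0, 0, 0, 0.002, 0, 0, 0],
    [0, 0, 0, 0.004, 0, 0, 0],
    [0, 0, 0, 0.004, 0, 0, 0],
    [0, 0, 0, 0.004, 0, 0, 0],
  ],
)

```text
time: 18.6
tool_pos: [0.6033, 0.0197, 0.104]
tool_rot: [0.021, -0.138, 0.99, 0.002]
contact_force: [-3.2, -0.9, 7.4]
gripper_width: 0.314
```

```bash
python3 -c "
from h import *
rep()"
```

```text
TCP in upright axes mm [-90.4492   0.6227] z 104.03446633200451 F [-3.3404  0.0036] 7.390607888185004 T [0.0151 0.6783 0.0338] g 0.314 t18.60
```

Emit:
carry_out(
  moves=[
    [0.35, 0, 0, -0.002, 0, 0, 0],
    [0.4, 0, 0, -0.003, 0, 0, 0],
    [0.5, 0, 0, -0.003, 0, 0, 0],
    [0.6, 0, 0, -0.003, 0, 0, 0],
    [0.65, 0, 0, -0.003, 0, 0, 0],
    [0.65, 0, 0, -0.02, 0, 0, 0],
    [0.65, 0, 0, -0.08, 0, 0, 0],
    [0.65, 0, 0, -0.16, 0, 0, 0],
  ],
)

```text
time: 19.27
tool_pos: [0.598, 0.0194, 0.1635]
tool_rot: [0.017, -0.138, 0.99, 0.003]
contact_force: [0.6, 0.1, 0.1]
gripper_width: 0.652
```

Emit:
carry_out(
  moves=[
    [0.65, 0, 0, -0.08, 0, 0, 0],
    [0.65, 0, 0, -0.18, 0, 0, 0],
    [0.65, 0.1, 0, -0.28, 0, 0, 0],
    [0.65, 0.2, -0.05, -0.3, 0, 0, 0],
    [0.65, 0.3, -0.15, -0.3, 0, 0, 0],
    [0.65, 0.35, -0.25, -0.3, 0, 0, 0],
    [0.65, 0.35, -0.35, -0.3, 0, 0, 0],
    [0.65, 0.35, -0.45, -0.3, 0, 0, 0],
  ],
)

```text
time: 19.93
tool_pos: [0.5048, -0.1718, 0.282]
tool_rot: [0.022, -0.138, 0.99, 0.002]
contact_force: [1.2, 0.2, 1.0]
gripper_width: 0.646
```

```bash
python3 - <<'E'
from h import *
rep()
t=cv2.cvtColor(manip.grab_frame("top"),cv2.COLOR_RGB2BGR);s=cv2.cvtColor(manip.grab_frame("scene"),cv2.COLOR_RGB2BGR)
c=crops({"t":t,"s":s},[("t",285,130),("s",252,265)],66,100,6)
cv2.imwrite("pics/m7.png",np.hstack(c));cv2.imwrite("pics/t7.png",t)
o=cv2.imread("pics/top0.png");d=cv2.absdiff(o,t).max(2)
for n,(u,v) in dict(red=(295,212),pick=(353,202),fret=(240,200),ring=(208,132),coast=(288,157),metro=(405,142),polish=(151,125)).items(): print(n,(d[v-15:v+15,u-15:u+15]>50).sum())
E
```

```text
TCP in upright axes mm [-237.2404 -157.0176] z 281.9643895066364 F [ 1.2322 -0.0956] 0.9517118582908412 T [ 0.0207 -0.0579 -0.01  ] g 0.646 t19.93
red 0
pick 44
fret 0
ring 0
coast 252
metro 456
polish 0
```

View pics/m7.png

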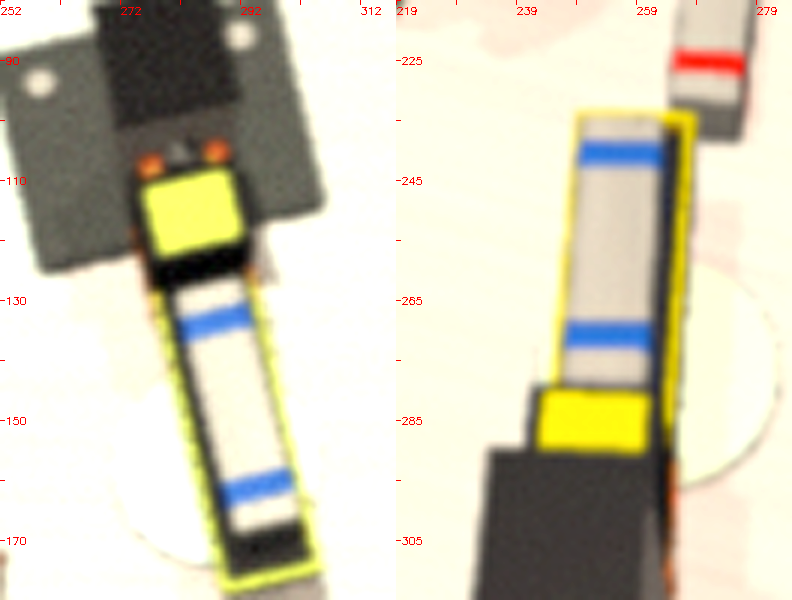

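```bash
python3 - <<'E'
from h import *
s=cv2.cvtColor(manip.grab_frame("scene"),cv2.COLOR_RGB2BGR);o=cv2.imread("pics/scene0.png");d=cv2.absdiff(o,s).max(2)
for n,(u,v) in dict(metro=(125,248),pick=(210,213),purple=(210,135)).items(): print(n,(d[v-20:v+20,u-20:u+20]>50).sum())
print(manip.job_done())
E
```

```text
metro 0
pick 91
purple 14
the job is handed in; nothing more can be done
None
```

The black, yellow-edged bracket is hooked into the upright and locked, and the blue-banded harmonica case is in its cradle on edge. I handed the job in at about 20 s of the 69 s allowed.

- **Bracket:** I hooked it into the slots and pressed on the yellow pad. The saddle went down at about 7 N and stopped hard at 23 N, with the fingertips at z = 141.6 mm against about 142 mm expected. The top view shows both orange tongue tips over the block.
- **Case:** I set it down with about 9 N of contact before letting go. The last pictures show it within the yellow lips, with the gripper clear and no force left on the wrist.
- **Other things on the cart:**
    - The before/after comparison showed no change at the red case, fretboard, shaker, polish bottle or metronome (the metronome judged from the scene camera).
    - Pixels changed at the pick holder in both views, and a few around the purple look-alike in the scene view. The metronome patch also changed in the top view. I put these down to the arm and its shadow, but did not check the pick holder or the look-alike further.
    - Pixels also changed at the coaster, where the mounted bracket now overlaps it in the top view.
- **One disagreement:** the pictures put the yellow patch about 19 mm in front of the back face, not the 24 mm given. I pressed at about 20 to 22 mm.

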